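# Set and lock the depth stop of a lab gauge stand on a ceramic disc

### The arm

A 6-joint arm with a two-finger parallel gripper is mounted at the origin on the work surface. World frame = base frame: x ahead of the robot, y to its left, z up, the work surface at z = 0. Lengths are in m, angles in rad, forces in N, time in s.
With the tool pointing down it reaches from about 0.375 to 0.9 m from the base axis. Payload 3.1 kg.
Tool frame: the origin (TCP) lies midway between the tips of the shut fingers; the grasp point (between the pads) lies 19 mm behind it (grip_depth is the distance from the TCP to the grasp point, in m); y points along the fingers, z is the direction in which the jaws open and shut, and the axes are right-handed (so a half turn about y gives the same grasp; the last joint's range is limited). The gripper opens to 85 mm and grips with 20 to 120 N. Pads are 22 mm wide; open, the fingers measure 114 mm over their backs; the gripper's body (76 mm by 85 mm) begins 54 mm behind the grasp point. The pads swing forward as they close: fully open they stand 13 mm farther back than shut.
Start: joints at [-1.448, 0.527, 1.433, -0, 1.181, -0.178], TCP at [0.185, -0.597, 0.231] pointing down, gripper open.
Joint ranges: [-3.08, 3.08], [-0.75, 2.2], [0.22, 2.44], [-1.43, 4.57], [0, 2.65], [-2.85, 2.85]. Speed limits (rad/s): [2.79, 2.79, 3.14, 3.14, 3.14, 3.14].

### API

Orientations are given as a unit quaternion [x, y, z, w].
In Python, from station import sense, snapshot, camera_model, sign_off, grip_depth gives the robot as it stands.
- The arm moves only by the tool play_rows, never from a script. Its argument "deltas" is a list of rows, each a list of 6 numbers: the shift along the tool's x, y, z in m, then the turn, a rotation vector about the tool's x, y, z in rad. A call has 1 to 12 rows; each row is the pose to reach, as a shift and turn from the pose commanded when the call began, along the tool's axes at that moment; what a row does not reach only later rows make up. A row lasts 1/10 s, in which the tool goes at most 50 mm and 8.59 degrees, less where a joint would pass 70% of its speed; a pose out of reach is approached as far as the arm can. A call with a gripper value outside its range is refused whole. "gripper" is the finger opening in m, from 0 to 0.0854, set as the call begins (left out, the last holds). The fingers move at their own pace and stop on an object; "force" is the grip in N (left out, the last holds). Time passes only in rows, so rows that repeat a pose let the fingers close. It gives the time, the measured TCP pose, the force and the opening at its end, in the units of the state.
- sense(): the state, without advancing time (a new reading comes with each control period).
- snapshot(name): name is "scene" or "top"; returns the picture (384x512x3 uint8, red, green, blue); there is no depth.
- camera_model(name): a dict with "fx", "fy", "cx", "cy" (pixels), "camera_from_world" (4x4, takes a point from world to camera coordinates). Camera axes: x right, y up, looking along -z (the intrinsics and any distortion apply to the point x, -y, -z); pixel columns grow to the right and rows downward; lengths in m; the calibration is good to about 2 mm. A picture is of the moment at which its call begins. camera_model takes no time and is no camera call.
- sign_off(): hands the job in, once; it reports no verdict.
The state is a dict: "t": time; "q": joint angles; "qd": joint speeds; "tau": joint torques, N m; "tcp_pos": TCP position; "tool_rot": TCP orientation; "force": force on the tool from outside, world axes, zero at the start; "ft_torque": the same for the moment, N m; "finger_gap": opening from 0.0 (shut) to 1.0 (fully open).
Only numpy, scipy, OpenCV 4.12 (cv2) and the standard library are available. Lean on these libraries where they do the work, as an engineer would, in place of code of your own. Each camera call takes 0.05 s, during which the arm holds its last target.

### The job

On the gauge stand, lower the stop rod by its round knob until its foot rests on the white ceramic disc, pressing the disc only gently because it is brittle. Then swing the clamp lever all the way over to its end stop to lock the rod there. Let go and leave the foot resting on the disc; do not disturb the glassware and bottle around it.

Things in the scene. Friction and masses are not known exactly. Their poses are not given: they have to be found in the camera images.
- stand: Fixed gauge stand: grey base plate 210 x 160 x 15 mm; 22 mm steel post (top 200 mm above the bench) 105 mm along the stand's +x from the stop rod; aluminium clamp block 48 x 78 mm, z = 152 to 182 mm, on a bracket. Origin: on the bench (z = 0) exactly under the rod's vertical axis; x points from rod to post, z up.
- stop: Steel stop rod, 14 mm, 0.2 kg, slides only vertically in the clamp block; round black knob on top, 32 mm wide, 28 mm high. Origin: knob centre (foot's underside 140 mm below), 285 mm above the bench when raised, travel 82 mm. 4 N friction holds it where left; 2 N from above pushes it down. Unclamped, the disc can push it back up until about 6 N is left. Grip the knob or push its top.
- sample_base: Sample table under the rod: dark sleeve, column, pan (80 mm wide, 8 thick), fixed white ceramic disc on it (52 mm wide, 10 thick). Origin: sleeve's underside on the rod's axis, 15 mm above the bench. Its set height is not measured: the disc's top is 73 to 103 mm above the bench. The pan is cushioned: after 1 N it gives 1 mm per 3 N, 8 mm at most. The disc breaks above 16 N.
- clamp (a joint): Clamp lever angle, rad: 0 to 0.3 loose, 1.57 end stop (locked). Turns clockwise seen from above about a vertical pivot 26 mm along the stand's +y from the rod's axis. At 0 it points along the stand's -x, at 1.57 along +y. From about 0.8 it turns stiffer as it pinches the rod (5 to 10 N at the grip post); it stays where it is left.
- lever_post (a point): Centre of the upright black grip post at the lever's free end: 16 mm diameter, 45 mm high (z = 197 to 242 mm above the bench, this point at 219.5 mm), 90 mm from the pivot. Pinch or push it from above. The flat lever bar (12 mm wide, top at 197 mm) runs from its foot to the pivot.
- cylinder: Bystander: loose glass measuring cylinder, 180 mm high, 32 mm diameter on a 60 mm foot, beside the stand on its -y side. Origin: centre of its underside.
- reagent: Bystander: loose white plastic bottle with a cap, 64 mm diameter, 150 mm high, at the stand's rear on its +y side. Origin: centre of its underside.
- beaker: Bystander: loose glass beaker, 66 mm diameter, 85 mm high, beside the stand on its +y side. Origin: centre of its underside.

How it is judged:
On the way, in this order (a step that is already met when the one before it is completed fails the run):
1. with the clamp still loose, the stop's foot has been brought down onto the disc (contact force between stop and sample_base above 1 N and value of joint clamp below 0.7 rad), for 0.2 s.
2. the clamp lever is swung fully over with the foot still on the disc (value of joint clamp above 1.4 rad and contact force between stop and sample_base above 0.5 N), for 0.2 s.
At the end, for the whole second after the job is handed in: The clamp lever is past 1.4 rad (end stop at 1.57), the stop rod is at rest with its foot on the disc, pressing it with 0.5 to 12 N (all of step 2 and contact force between stop and sample_base below 12 N and linear speed of stop below 0.005 m/s); the robot touches nothing.
It fails at once if the stop presses the brittle disc with more than 16 N (contact force between stop and sample_base above 16 N).
It fails at once if the measuring cylinder, bottle or beaker is moved by more than 15 mm (distance of any of cylinder, reagent, beaker from where it was at the start of the episode above 0.015 m).
It also fails if it takes over 56 s, if anything falls off the work surface, if the arm or the gripper's body presses on something with over 40 N, if the wrist force passes 120 N, or if a joint passes its speed limit or range.

## Working session

There is one attempt and no reset: what is moved stays moved. The work goes in short steps, Python scripts to look and compute and a tool call to move; the robot and the scene stay as the last step left them, time stands still between calls to the robot, and variables do not carry over. Pictures are saved under pics/ and viewed, and the job is handed in when it is done.

Besides the shell and the picture viewer there is one more tool, called after "Call:" by a JSON object that holds its "name" and its "arguments", one argument or row to a line. play_rows: Moves the arm, as the interface text tells. Its arguments: {"type":"object","properties":{"deltas":{"type":"array"},"gripper":{"type":"number"},"force":{"type":"number"}},"required":["deltas"]}

```bash
ls; mkdir -p pics; python3 - <<'E'
from station import *
import cv2,numpy as np
for n in("scene","top"):
    cv2.imwrite(f"pics/{n}0.png",snapshot(n)[:,:,::-1]); 
    m=camera_model(n);print(m)
print(sense(),grip_depth)
E
```

```text
pics
{'fx': 488.4543823032332, 'fy': 488.4543823032332, 'cx': 258.11346216235887, 'cy': 192.72199550678863, 'camera_from_world': array([[-0.38337031,  0.92342508,  0.01770092,  0.17981908],
       [-0.47964214, -0.21543391,  0.85060664,  0.16004566],
       [ 0.78928488,  0.31760723,  0.52550455, -1.75116851],
       [ 0.        ,  0.        ,  0.        ,  1.        ]])}
{'fx': 347.84732540866804, 'fy': 347.84732540866804, 'cx': 256.47814962462337, 'cy': 191.91732497706494, 'camera_from_world': array([[ 0.00770945, -0.99984136, -0.01605699,  0.05502352],
       [ 0.99020228,  0.00539424,  0.13953621, -0.63952955],
       [-0.13942746, -0.01697541,  0.99008677, -0.77935542],
       [ 0.        ,  0.        ,  0.        ,  1.        ]])}
{'t': 0.1, 'q': array([-1.44852899e+00,  5.28395751e-01,  1.43378483e+00,  1.75516563e-05,
        1.18139432e+00, -1.78519594e-01]), 'qd': array([ 8.08687007e-05, -2.16008515e-03, -1.71656965e-03,  4.53278189e-04,
       -2.66991320e-03,  1.26651587e-03]), 'tau': array([ 8.70730328e-04, -4.43301916e+01, -1.78586662e+01, -1.68624670e-04,
        3.83797305e-03, -7.96016053e-06]), 'tcp_pos': array([ 0.18511089, -0.59628083,  0.23041423]), 'tool_rot': array([-0.10591597,  0.69982551, -0.69842472,  0.10596686]), 'force': array([-0.78231916, -0.25836738, -0.24476318]), 'ft_torque': array([ 0.01544377, -0.00916468, -0.07322137]), 'finger_gap': 1.0010650674155248} 0.0187
```

View pics/scene0.png

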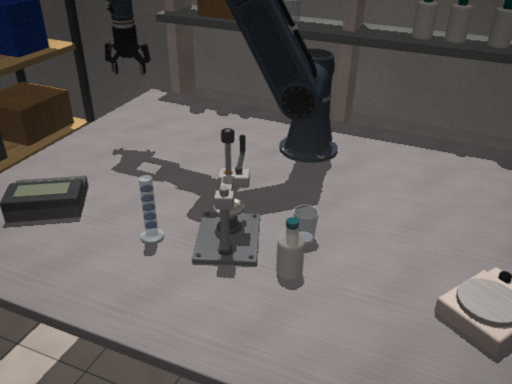

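View pics/top0.png

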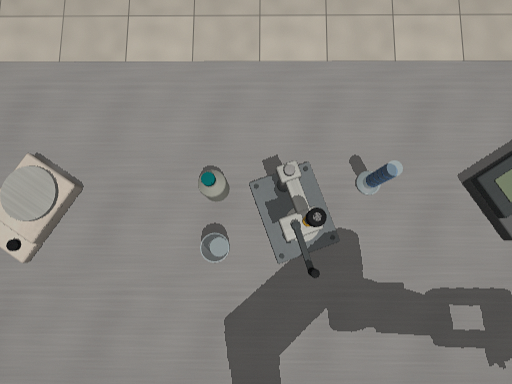

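The scene view shows the raised knob at (228,135), the lever post at (242,143), the cylinder at (150,210), the bottle at (290,255) and the beaker at (305,225). In the top view the knob is at (316,216), the lever post tip at (314,272), the pivot at (296,224) and the stand post at (290,169). I'll zoom in to refine these.

```bash
python3 - <<'E'
import cv2
a=cv2.imread("pics/top0.png")[150:290,190:410]; cv2.imwrite("pics/topc.png",cv2.resize(a,None,fx=3.6,fy=3.6,interpolation=cv2.INTER_CUBIC))
a=cv2.imread("pics/scene0.png")[120:290,130:330]; cv2.imwrite("pics/scenec.png",cv2.resize(a,None,fx=3.5,fy=3.5,interpolation=cv2.INTER_CUBIC))
E
```

```text
(no output)
```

View pics/topc.png

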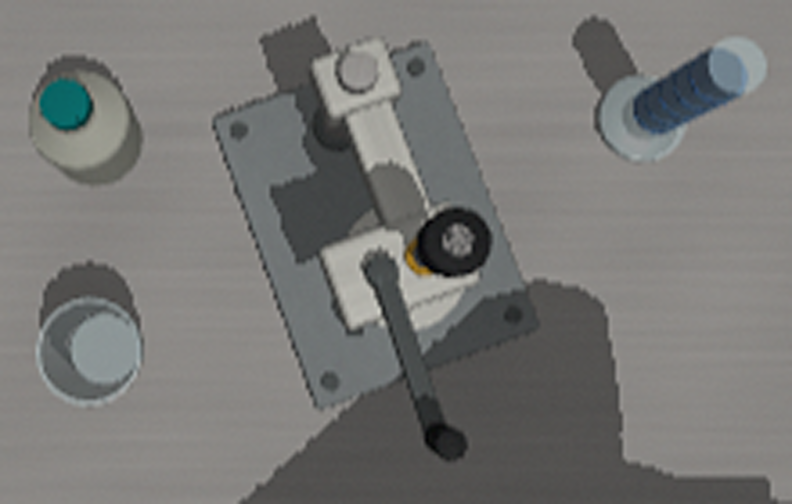

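View pics/scenec.png

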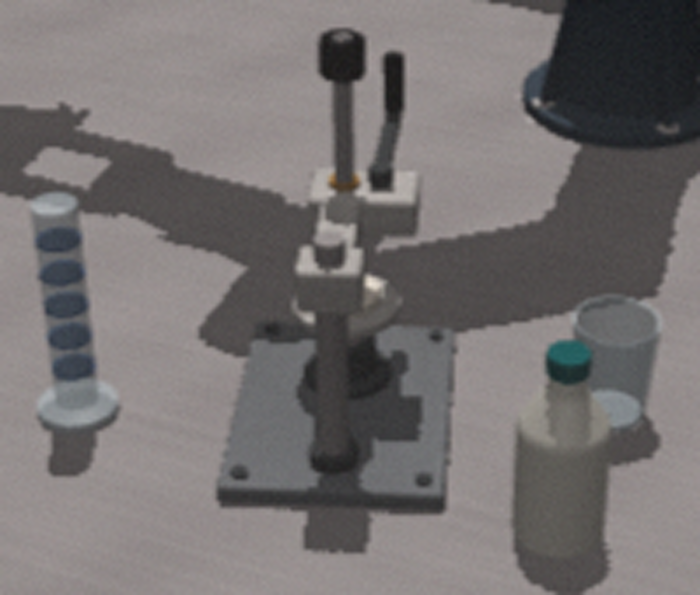

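```bash
cat > h.py <<'E'
import numpy as np
from station import *
def ray(n,u,v):
    m=camera_model(n);T=m["camera_from_world"];R=T[:3,:3];t=T[:3,3]
    d=np.array([(u-m["cx"])/m["fx"],-(v-m["cy"])/m["fy"],-1.0])
    return -R.T@t,R.T@d
def onz(n,u,v,z):
    c,d=ray(n,u,v);return c+d*(z-c[2])/d[2]
def proj(n,p):
    m=camera_model(n);T=m["camera_from_world"];c=T[:3,:3]@np.array(p)+T[:3,3]
    return m["cx"]+m["fx"]*c[0]/-c[2],m["cy"]-m["fy"]*c[1]/-c[2]
def tri(u1,u2):
    c1,d1=ray("scene",*u1);c2,d2=ray("top",*u2)
    s=np.linalg.lstsq(np.c_[d1,-d2],c2-c1,rcond=None)[0];a=c1+s[0]*d1;b=c2+s[1]*d2
    return (a+b)/2,np.linalg.norm(a-b)
E
python3 - <<'E'
from h import *
import cv2
im=cv2.imread("pics/top0.png"); g=im.max(2)
for name,(x0,x1,y0,y1) in dict(knob=(304,330,204,230),post=(308,322,264,280)).items():
    m=(g<40).astype(np.uint8)[y0:y1,x0:x1];n,l,s,c=cv2.connectedComponentsWithStats(m)
    print(name,[(s[i],c[i]+[x0,y0]) for i in range(1,n) if s[i][4]>10])
k=onz("top",316.4,216.7,.299);p=onz("top",289.2,169.7,.2);pv=onz("top",295.6,223.9,.199);lp=onz("top",315,273,.242)
print("knob",k,"post",p,"pivot",pv,"lp",lp)
v=(p-k)[:2];print(np.hypot(*v),np.degrees(np.arctan2(v[1],v[0])),np.hypot(*(lp-pv)[:2]),np.hypot(*(pv-k)[:2]))
l=(lp-pv)[:2];print(np.degrees(np.arctan2(l[1],l[0])))
print("scene knobtop",proj("scene",k),"lp",proj("scene",lp), "post",proj("scene",p))
for (u,v,z) in [(645,118,0.01),(100,175-30,0.)]: print(onz("top",u/3.6+190,v/3.6+150,z))
print("beaker",onz("top",90/3.6+190,350/3.6+150,.0425),"bottlecap",onz("top",66/3.6+190,103/3.6+150,.15),"cyltop",onz("top",738/3.6+190,68/3.6+150,.18))
E
```

```text
knob [(array([  2,   4,  20,  19, 211], dtype=int32), array([315.19905213, 217.01421801]))]
post [(array([ 0,  3, 11, 11, 68], dtype=int32), array([312.52941176, 271.36764706]))]
knob [ 0.56357522 -0.04211133  0.299     ] post [ 0.66114612 -0.00643928  0.2       ] pivot [ 0.55666345 -0.01807131  0.199     ] lp [ 0.46972093 -0.04694105  0.242     ]
0.10388732562733259 20.082478018495397 0.09161038913612252 0.02501390322094861
-161.63096781905156
scene knobtop (np.float64(228.77374629831573), np.float64(128.38376221324881)) lp (np.float64(242.9683377765204), np.float64(134.67450555514625)) post (np.float64(225.13116220247528), np.float64(186.45923895959817))
[ 0.66842921 -0.21828251  0.01      ]
[0.64915481 0.15712826 0.        ]
beaker [0.50882972 0.15497646 0.0425    ] bottlecap [0.65184462 0.15792923 0.15      ] cyltop [ 0.66784795 -0.21775138  0.18      ]
```

```bash
cat >> h.py <<'E'
from scipy.spatial.transform import Rotation as Ro
def go(target,jaw=None):
    s=sense();R=Ro.from_quat(s["tool_rot"]);p=s["tcp_pos"]
    d=R.inv().apply(np.array(target)-p)
    print("tcp",p.round(4),"d tool",d.round(4),"force",s["force"].round(2),"gap",round(s["finger_gap"],3))
    M=R.as_matrix()
    if jaw is not None:
        y=np.array([0,0,-1.]);z=np.array([np.cos(jaw),np.sin(jaw),0])
        best=[]
        for sg in(1,-1):
            G=np.c_[np.cross(y,sg*z),y,sg*z];best.append((R.inv()*Ro.from_matrix(G)).as_rotvec())
        print("turns",np.round(best,4))
    return s
E
python3 - <<'E'
from h import *
s=go([.563,-.042,.36],np.radians(109))
print(Ro.from_quat(s["tool_rot"]).as_matrix().round(3))
E
```

```text
tcp [ 0.1851 -0.5963  0.2304] d tool [-0.5252 -0.1286 -0.4177] force [-0.78 -0.26 -0.24] gap 1.001
turns [[ 6.0000e-04  3.1108e+00  3.0000e-03]
 [ 1.9000e-03 -3.0800e-02 -4.0000e-04]]
[[-0.955 -0.     0.296]
 [-0.296  0.002 -0.955]
 [-0.    -1.    -0.002]]
```

Call:
{"name": "play_rows", "arguments": {
  "deltas": [
    [0, -0.045, 0, 0, 0, 0],
    [0, -0.09, 0, 0, 0, 0],
    [0, -0.13, 0, 0, 0, 0],
    [-0.035, -0.13, -0.028, 0, 0, 0],
    [-0.07, -0.13, -0.056, 0, 0, 0],
    [-0.105, -0.13, -0.084, 0, 0, 0],
    [-0.14, -0.13, -0.112, 0, 0, 0],
    [-0.175, -0.13, -0.14, 0, 0, 0],
    [-0.21, -0.13, -0.168, 0, 0, 0],
    [-0.245, -0.13, -0.196, 0, 0, 0],
    [-0.28, -0.13, -0.224, 0, 0, 0],
    [-0.28, -0.13, -0.224, 0, 0, 0]
  ],
  "gripper": 0.0,
  "force": 60
}}

```text
t: 1.3
tcp_pos: [0.388, -0.295, 0.3611]
tool_rot: [-0.108, 0.7, -0.698, 0.109]
force: [-0.4, 0.2, -0.5]
finger_gap: 0.001
```

```bash
python3 - <<'E'
from h import *
s=go([.563,-.042,.36],np.radians(109));print(s["q"],s["t"])
E
```

```text
tcp [ 0.388  -0.295   0.3611] d tool [-0.2434  0.0019 -0.1882] force [-0.41  0.18 -0.5 ] gap 0.001
turns [[ 1.9000e-03  3.1173e+00  4.4000e-03]
 [ 2.8000e-03 -2.4300e-02 -1.2000e-03]]
[-0.8812864   0.19794133  1.5820444   0.00222559  1.36377592  0.38171968] 1.3
```

Call:
{"name": "play_rows", "arguments": {
  "deltas": [
    [-0.03, 0, -0.023, 0, -0.14, 0],
    [-0.06, 0, -0.046, 0, -0.28, 0],
    [-0.09, 0, -0.07, 0, -0.42, 0],
    [-0.12, 0, -0.093, 0, -0.56, 0],
    [-0.15, 0, -0.116, 0, -0.7, 0],
    [-0.18, 0, -0.139, 0, -0.84, 0],
    [-0.21, 0, -0.162, 0, -0.98, 0],
    [-0.243, 0.002, -0.188, 0, -1.12, 0],
    [-0.243, 0.002, -0.188, 0, -1.26, 0],
    [-0.243, 0.002, -0.188, 0, -1.4, 0],
    [-0.243, 0.002, -0.188, 0, -1.54, 0],
    [-0.243, 0.002, -0.188, 0, -1.57, 0]
  ]
}}

```text
t: 2.5
tcp_pos: [0.5625, -0.049, 0.3587]
tool_rot: [0.57, -0.419, 0.419, -0.569]
force: [-0.6, 0.3, 0.5]
finger_gap: -0.0
```

```bash
python3 - <<'E'
from h import *
import cv2
s=go([.563,-.042,.32],np.radians(109));print(s["q"],s["t"])
for n in("scene","top"):
    cv2.imwrite(f"pics/{n}1.png",cv2.resize(snapshot(n)[90:290,130:400,::-1],None,fx=2.9,fy=2.9))
E
```

```text
tcp [ 0.5625 -0.049   0.3587] d tool [-0.0065  0.0387  0.0026] force [-0.56  0.25  0.53] gap -0.0
turns [[ 7.0000e-04 -1.5995e+00 -1.2000e-03]
 [ 1.1000e-03  1.5421e+00  7.0000e-04]]
[-2.84561934e-01  3.22190702e-01  1.41267873e+00 -4.40651942e-04
  1.40785512e+00 -5.87446256e-01] 2.5
```

View pics/scene1.png

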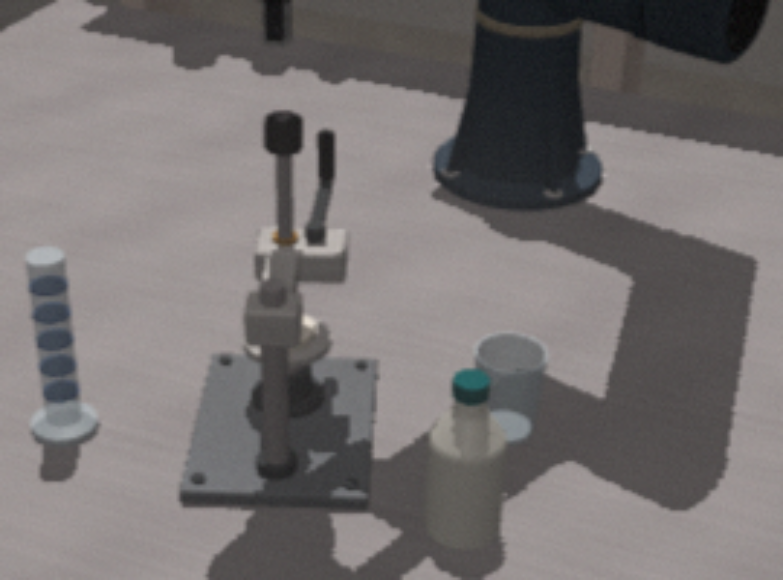

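View pics/top1.png

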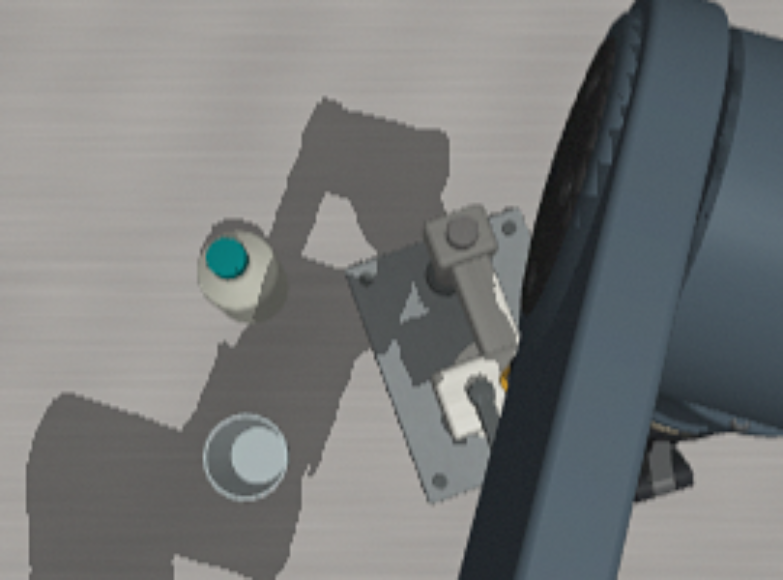

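```bash
python3 - <<'E'
from h import *
for z in (.06,.07,.08,.09,.1,.11): print(z,proj("scene",[.563,-.042,z]), [round(proj("scene",[.563+.04*np.cos(a),-.042+.04*np.sin(a),z])[0],1) for a in (1.96,-1.18)])
E
```

```text
0.06 (np.float64(230.161859543281), np.float64(211.63996984572722)) [np.float64(245.3), np.float64(215.0)]
0.07 (np.float64(230.11477511919557), np.float64(208.47996377087566)) [np.float64(245.3), np.float64(214.9)]
0.08 (np.float64(230.0673035098552), np.float64(205.29397229253982)) [np.float64(245.4), np.float64(214.8)]
0.09 (np.float64(230.01943991968204), np.float64(202.08167356213778)) [np.float64(245.4), np.float64(214.7)]
0.1 (np.float64(229.97117947357424), np.float64(198.84274039394015)) [np.float64(245.4), np.float64(214.6)]
0.11 (np.float64(229.92251721525048), np.float64(195.5768401539785)) [np.float64(245.4), np.float64(214.4)]
```

Call:
{"name": "play_rows", "arguments": {
  "deltas": [
    [-0.0065, 0.01, 0.003, 0, 0, 0],
    [-0.0065, 0.025, 0.003, 0, 0, 0],
    [-0.0065, 0.04, 0.003, 0, 0, 0],
    [-0.0065, 0.05, 0.003, 0, 0, 0],
    [-0.0065, 0.055, 0.003, 0, 0, 0],
    [-0.0065, 0.055, 0.003, 0, 0, 0]
  ]
}}

```text
t: 3.2
tcp_pos: [0.5632, -0.0412, 0.3033]
tool_rot: [0.569, -0.42, 0.419, -0.569]
force: [0.8, 0.0, 0.0]
finger_gap: 0.003
```

Call:
{"name": "play_rows", "arguments": {
  "deltas": [
    [0, 0.004, 0, 0, 0, 0],
    [0, 0.008, 0, 0, 0, 0],
    [0, 0.013, 0, 0, 0, 0],
    [0, 0.018, 0, 0, 0, 0],
    [0, 0.023, 0, 0, 0, 0],
    [0, 0.028, 0, 0, 0, 0],
    [0, 0.033, 0, 0, 0, 0],
    [0, 0.038, 0, 0, 0, 0],
    [0, 0.041, 0, 0, 0, 0],
    [0, 0.041, 0, 0, 0, 0],
    [0, 0.041, 0, 0, 0, 0]
  ]
}}

```text
t: 4.3
tcp_pos: [0.5627, -0.0411, 0.2627]
tool_rot: [0.569, -0.42, 0.419, -0.569]
force: [-0.5, -0.3, -0.2]
finger_gap: -0.001
```

Call:
{"name": "play_rows", "arguments": {
  "deltas": [
    [0, 0.002, 0, 0, 0, 0],
    [0, 0.004, 0, 0, 0, 0],
    [0, 0.004, 0, 0, 0, 0]
  ]
}}

```text
t: 4.6
tcp_pos: [0.5633, -0.0413, 0.259]
tool_rot: [0.569, -0.42, 0.419, -0.569]
force: [0.6, 0.4, -0.1]
finger_gap: 0.001
```

```bash
python3 - <<'E'
from h import *
import cv2
cv2.imwrite("pics/s2.png",cv2.resize(snapshot("scene")[110:270,150:350,::-1],None,fx=3.5,fy=3.5))
s=go([.563,-.042,.3]);print(s["t"])
E
```

```text
tcp [ 0.5635 -0.0413  0.2591] d tool [ 0.0005 -0.0409 -0.0006] force [ 0.27  1.03 -0.27] gap -0.0
4.65
```

View pics/s2.png

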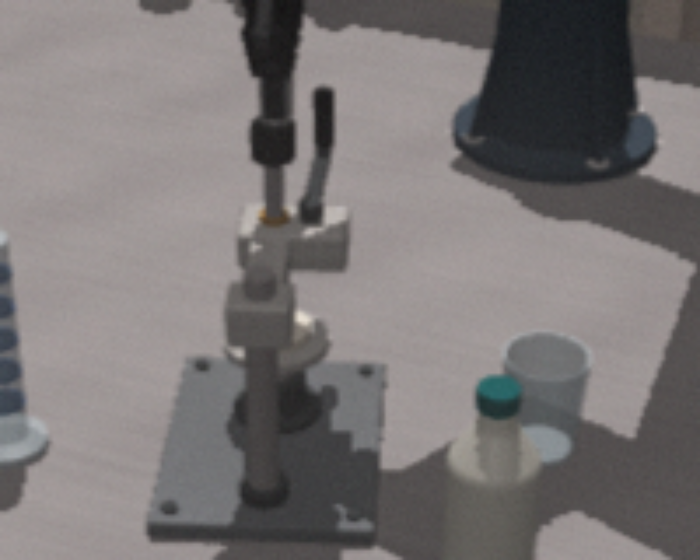

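The knob, at about (272,140) in this crop, has followed the shut fingers down. The foot hasn't reached the disc yet, so I'll continue in small steps.

Call:
{"name": "play_rows", "arguments": {
  "deltas": [
    [0, 0.002, 0, 0, 0, 0],
    [0, 0.004, 0, 0, 0, 0],
    [0, 0.004, 0, 0, 0, 0]
  ]
}}

```text
t: 4.95
tcp_pos: [0.5636, -0.0414, 0.2551]
tool_rot: [-0.569, 0.42, -0.42, 0.569]
force: [-0.7, 0.7, -0.5]
finger_gap: -0.002
```

Call:
{"name": "play_rows", "arguments": {
  "deltas": [
    [0, 0.0015, 0, 0, 0, 0],
    [0, 0.003, 0, 0, 0, 0],
    [0, 0.003, 0, 0, 0, 0]
  ]
}}

```text
t: 5.25
tcp_pos: [0.5637, -0.0414, 0.2521]
tool_rot: [-0.569, 0.42, -0.42, 0.569]
force: [-0.6, 0.2, 0.3]
finger_gap: 0.001
```

Call:
{"name": "play_rows", "arguments": {
  "deltas": [
    [0, 0.0015, 0, 0, 0, 0],
    [0, 0.003, 0, 0, 0, 0],
    [0, 0.003, 0, 0, 0, 0]
  ]
}}

```text
t: 5.55
tcp_pos: [0.5637, -0.0414, 0.2491]
tool_rot: [-0.569, 0.42, -0.42, 0.569]
force: [-0.0, 0.2, 0.0]
finger_gap: 0.005
```

Call:
{"name": "play_rows", "arguments": {
  "deltas": [
    [0, 0.0015, 0, 0, 0, 0],
    [0, 0.0025, 0, 0, 0, 0],
    [0, 0.0025, 0, 0, 0, 0]
  ]
}}

```text
t: 5.85
tcp_pos: [0.5637, -0.0414, 0.2467]
tool_rot: [-0.569, 0.42, -0.42, 0.569]
force: [0.8, -0.1, 1.2]
finger_gap: -0.001
```

```bash
python3 - <<'E'
from h import *
for i in range(1): print(sense()["force"])
E
```

```text
[ 0.80313394 -0.10614615  1.16625575]
```

Call:
{"name": "play_rows", "arguments": {
  "deltas": [
    [0, 0.0008, 0, 0, 0, 0],
    [0, 0.0015, 0, 0, 0, 0],
    [0, 0.0015, 0, 0, 0, 0]
  ]
}}

```text
t: 6.15
tcp_pos: [0.5637, -0.0414, 0.2455]
tool_rot: [-0.569, 0.42, -0.42, 0.569]
force: [0.2, 0.1, 3.6]
finger_gap: 0.002
```

Call:
{"name": "play_rows", "arguments": {
  "deltas": [
    [0, 0.0006, 0, 0, 0, 0],
    [0, 0.001, 0, 0, 0, 0],
    [0, 0.001, 0, 0, 0, 0],
    [0, 0.001, 0, 0, 0, 0]
  ]
}}

```text
t: 6.55
tcp_pos: [0.5637, -0.0414, 0.2449]
tool_rot: [-0.569, 0.419, -0.42, 0.569]
force: [-1.5, 0.0, 6.0]
finger_gap: 0.001
```

Call:
{"name": "play_rows", "arguments": {
  "deltas": [
    [0, 0.0004, 0, 0, 0, 0],
    [0, 0.0006, 0, 0, 0, 0],
    [0, 0.0006, 0, 0, 0, 0],
    [0, 0.0006, 0, 0, 0, 0]
  ]
}}

```text
t: 6.95
tcp_pos: [0.5637, -0.0414, 0.2446]
tool_rot: [-0.569, 0.419, -0.42, 0.569]
force: [-0.8, 1.1, 7.2]
finger_gap: 0.001
```

Call:
{"name": "play_rows", "arguments": {
  "deltas": [
    [0, -0.01, 0, 0, 0, 0],
    [0, -0.04, 0, 0, 0, 0],
    [0, -0.08, 0, 0, 0, 0],
    [0, -0.1, 0, 0, 0, 0],
    [0, -0.1, 0, 0, -0.14, 0],
    [0, -0.1, 0, 0, -0.28, 0],
    [0, -0.1, 0, 0, -0.42, 0],
    [0, -0.1, 0, 0, -0.56, 0],
    [0, -0.1, 0, 0, -0.7, 0],
    [0, -0.1, 0, 0, -0.84, 0],
    [0, -0.1, 0, 0, -0.98, 0],
    [0, -0.1, 0, 0, -1.12, 0]
  ],
  "gripper": 0.04
}}

```text
t: 8.15
tcp_pos: [0.5634, -0.0413, 0.3435]
tool_rot: [-0.705, 0.051, -0.051, 0.705]
force: [0.7, -0.1, -0.1]
finger_gap: 0.467
```

```bash
python3 - <<'E'
from h import *
import cv2
cv2.imwrite("pics/s3.png",cv2.resize(snapshot("scene")[110:270,150:350,::-1],None,fx=3.5,fy=3.5))
s=go([.4695,-.0466,.3],np.radians(109.2));print(s["t"],s["q"])
E
```

```text
tcp [ 0.5634 -0.0413  0.3435] d tool [-0.0922  0.0436 -0.0185] force [-0.66 -0.4  -0.59] gap 0.47
turns [[-2.000e-04 -4.766e-01 -7.000e-04]
 [ 9.000e-04  2.665e+00 -3.000e-04]]
8.2 [-2.70967514e-01  3.34029910e-01  1.43626562e+00 -4.12788559e-05
  1.37200877e+00 -1.70027322e+00]
```

View pics/s3.png

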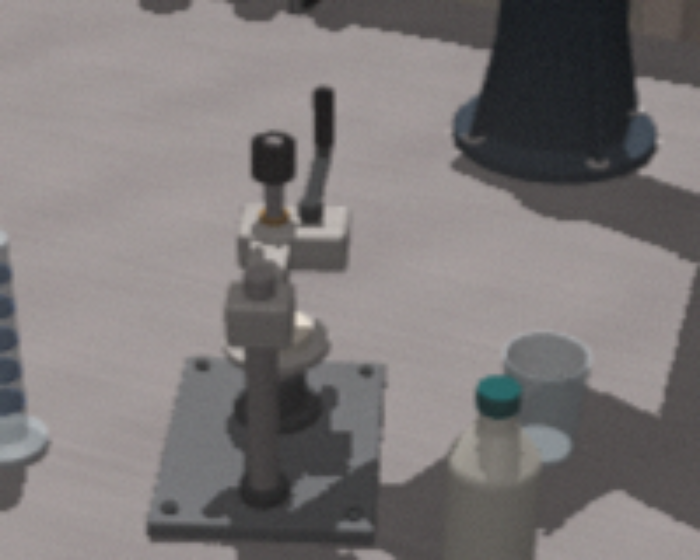

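The knob stays lowered at crop (273,158), and the lever post stands at crop (323,115), which agrees with the top-view estimate. Next I'll move above the post.

Call:
{"name": "play_rows", "arguments": {
  "deltas": [
    [-0.02, 0, -0.004, 0, -0.1, 0],
    [-0.045, 0, -0.009, 0, -0.2, 0],
    [-0.07, 0, -0.014, 0, -0.3, 0],
    [-0.092, 0.0, -0.0185, 0, -0.4, 0],
    [-0.092, 0.02, -0.0185, 0, -0.477, 0],
    [-0.092, 0.0436, -0.0185, 0, -0.477, 0],
    [-0.092, 0.0436, -0.0185, 0, -0.477, 0],
    [-0.092, 0.0436, -0.0185, 0, -0.477, 0]
  ]
}}

```text
t: 9.0
tcp_pos: [0.4699, -0.0459, 0.3003]
tool_rot: [-0.698, -0.114, 0.115, 0.698]
force: [-0.1, 0.3, 0.3]
finger_gap: 0.468
```

```bash
python3 - <<'E'
from h import *
import cv2
cv2.imwrite("pics/s4.png",cv2.resize(snapshot("scene")[70:230,150:350,::-1],None,fx=3.5,fy=3.5))
s=go([.4695,-.0466,.205],np.radians(109.2));print(s["t"],s["q"])
E
```

```text
tcp [ 0.4705 -0.046   0.3009] d tool [-0.0012  0.0959 -0.0001] force [-0.15  0.15  0.58] gap 0.468
turns [[ 7.0000e-04 -9.9000e-03  9.0000e-04]
 [-1.4000e-03  3.1317e+00  1.1000e-03]]
9.05 [-3.34505014e-01  2.33108866e-01  1.70987972e+00 -2.11650491e-05
  1.19747644e+00 -2.23052930e+00]
```

View pics/s4.png

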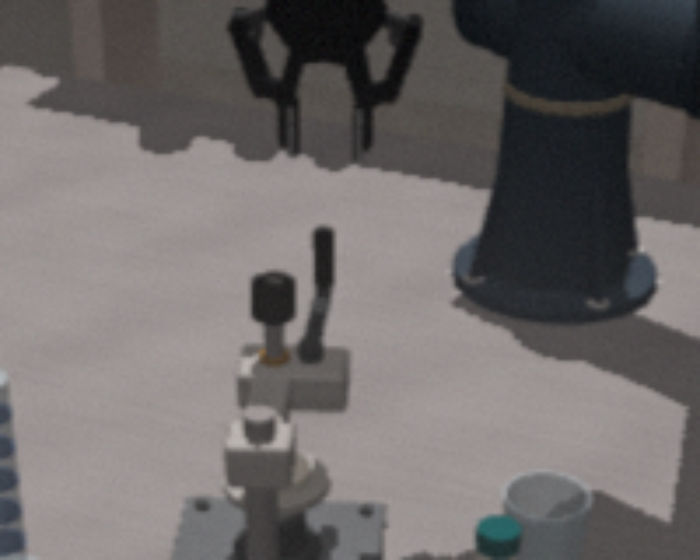

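The open fingers at crop x 288 and 365 straddle the post at x 323, so I'll descend and close to a loose cage around it.

Call:
{"name": "play_rows", "arguments": {
  "deltas": [
    [-0.001, 0.03, 0, 0, -0.01, 0],
    [-0.001, 0.055, 0, 0, -0.01, 0],
    [-0.001, 0.07, 0, 0, -0.01, 0],
    [-0.001, 0.085, 0, 0, -0.01, 0],
    [-0.001, 0.096, 0, 0, -0.01, 0],
    [-0.001, 0.096, 0, 0, -0.01, 0]
  ]
}}

```text
t: 9.65
tcp_pos: [0.4688, -0.0461, 0.2036]
tool_rot: [-0.697, -0.118, 0.119, 0.697]
force: [0.9, 0.6, -0.3]
finger_gap: 0.471
```

Call:
{"name": "play_rows", "arguments": {
  "deltas": [
    [0, 0, 0, 0, 0, 0],
    [0, 0, 0, 0, 0, 0],
    [0, 0, 0, 0, 0, 0],
    [0, 0, 0, 0, 0, 0]
  ],
  "gripper": 0.022
}}

```text
t: 10.05
tcp_pos: [0.4692, -0.0462, 0.2047]
tool_rot: [0.697, 0.119, -0.118, -0.697]
force: [0.6, 0.6, 0.5]
finger_gap: 0.259
```

```bash
python3 - <<'E'
from h import *
import cv2
cv2.imwrite("pics/s5.png",cv2.resize(snapshot("scene")[70:230,150:350,::-1],None,fx=3.5,fy=3.5))
s=go([.4695,-.0466,.205],np.radians(109.2));print(s["t"],s["q"])
R=Ro.from_quat(s["tool_rot"]);c=np.array([.5545,-.017]);p0=s["tcp_pos"]
# arc: constant radius .09
for k in range(0,13):
    a=np.radians(199.2)-k*np.pi/24
    t=np.r_[c+.09*np.array([np.cos(a),np.sin(a)]),p0[2]]
    print(k,R.inv().apply(t-p0).round(4),round(k*np.pi/24,3))
E
```

```text
tcp [ 0.4691 -0.0462  0.2046] d tool [ 0.0002 -0.0004 -0.0005] force [ 0.45 -0.47 -0.1 ] gap 0.257
turns [[ 6.0000e-04  1.1000e-03  8.0000e-04]
 [ 1.2000e-03 -3.1405e+00 -9.0000e-04]]
10.1 [-3.35860226e-01  3.62219359e-01  1.83788047e+00  1.96895343e-05
  9.40543276e-01 -2.24289731e+00]
0 [ 0.0002  0.     -0.0005] 0.0
1 [ 0.001  -0.      0.0112] 0.131
2 [ 0.0033 -0.      0.0228] 0.262
3 [ 0.0071 -0.      0.0339] 0.393
4 [ 0.0123 -0.      0.0445] 0.524
5 [ 0.0189 -0.      0.0543] 0.654
6 [ 0.0266 -0.      0.0631] 0.785
7 [ 0.0355 -0.      0.0709] 0.916
8 [ 0.0453 -0.      0.0774] 1.047
9 [ 0.0559 -0.      0.0826] 1.178
10 [0.067  0.     0.0864] 1.309
11 [0.0786 0.     0.0886] 1.44
12 [0.0903 0.     0.0894] 1.571
```

View pics/s5.png

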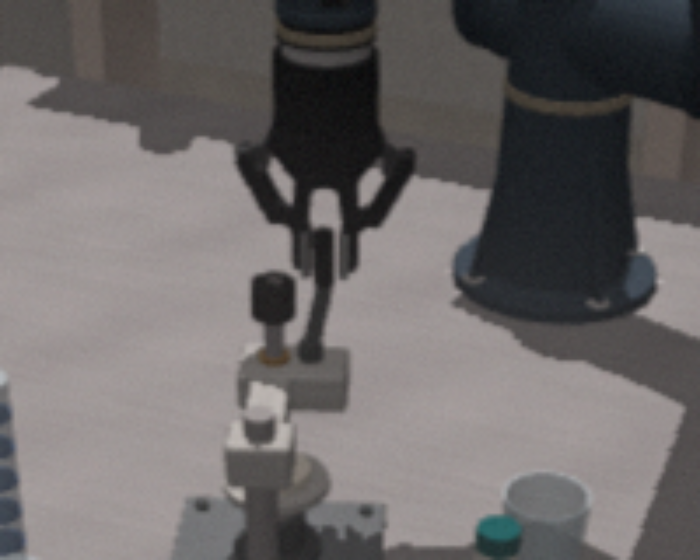

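The post sits between the fingers, at crop (323,255). Now the first half of the swing.

Call:
{"name": "play_rows", "arguments": {
  "deltas": [
    [0.0005, 0, 0.0055, 0, 0.065, 0],
    [0.001, 0, 0.0112, 0, 0.131, 0],
    [0.002, 0, 0.017, 0, 0.196, 0],
    [0.0033, 0, 0.0228, 0, 0.262, 0],
    [0.005, 0, 0.0284, 0, 0.327, 0],
    [0.0071, 0, 0.0339, 0, 0.393, 0],
    [0.0096, 0, 0.0393, 0, 0.458, 0],
    [0.0123, 0, 0.0445, 0, 0.524, 0],
    [0.0155, 0, 0.0495, 0, 0.589, 0],
    [0.0189, 0, 0.0543, 0, 0.654, 0],
    [0.0227, 0, 0.0588, 0, 0.72, 0],
    [0.0266, 0, 0.0631, 0, 0.785, 0]
  ]
}}

```text
t: 11.3
tcp_pos: [0.4736, 0.022, 0.2044]
tool_rot: [0.689, -0.158, 0.159, -0.689]
force: [0.1, -1.2, 0.7]
finger_gap: 0.256
```

```bash
python3 - <<'E'
from h import *
import cv2
cv2.imwrite("pics/s6.png",cv2.resize(snapshot("scene")[70:230,150:350,::-1],None,fx=3.5,fy=3.5))
s=go([.4695,-.0466,.205],np.radians(109.2-45));print(s["t"],s["q"])
R=Ro.from_quat(s["tool_rot"]);c=np.array([.5545,-.017]);p0=s["tcp_pos"]
for k in range(6,14):
    a=np.radians(199.2)-k*np.pi/24
    t=np.r_[c+.09*np.array([np.cos(a),np.sin(a)]),.2046]
    print(k,R.inv().apply(t-p0).round(4),round((k-6)*np.pi/24,3))
E
```

```text
tcp [0.4739 0.0227 0.2044] d tool [ 0.0264 -0.0006 -0.0642] force [ 0.01 -0.25 -0.82] gap 0.257
turns [[-4.0000e-04 -2.5000e-03  1.2000e-03]
 [-1.9000e-03  3.1391e+00 -7.0000e-04]]
11.35 [-1.88375512e-01  3.66108531e-01  1.83128078e+00  1.38245589e-04
  9.42922956e-01 -1.30647481e+00]
6 [-0.0001 -0.0002 -0.0007] 0.0
7 [ 0.0006 -0.0002  0.0111] 0.131
8 [ 0.0029 -0.0002  0.0226] 0.262
9 [ 0.0066 -0.0002  0.0338] 0.393
10 [ 0.0118 -0.0001  0.0444] 0.524
11 [ 0.0183 -0.0001  0.0542] 0.654
12 [ 0.0261 -0.0001  0.0631] 0.785
13 [ 0.0349 -0.0001  0.0708] 0.916
```

View pics/s6.png

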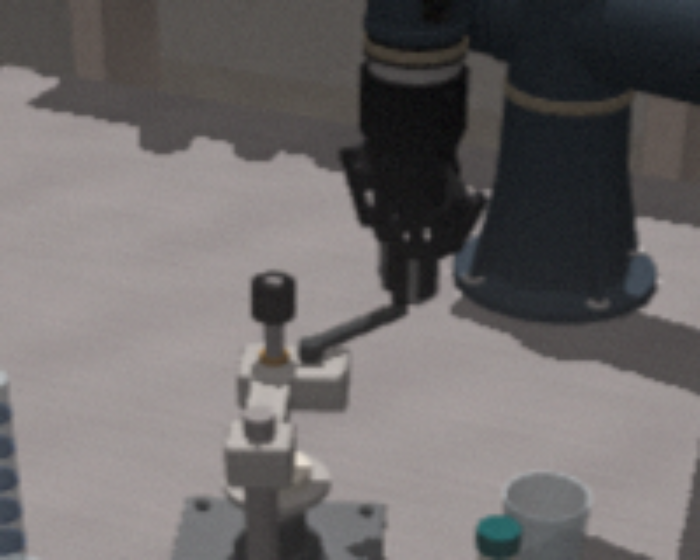

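The lever is about halfway, with the post still caged at crop (410,275). Next comes the stiff half.

Call:
{"name": "play_rows", "arguments": {
  "deltas": [
    [0.0002, 0, 0.0055, 0, 0.065, 0],
    [0.0006, 0, 0.0111, 0, 0.131, 0],
    [0.0016, 0, 0.0169, 0, 0.196, 0],
    [0.0029, 0, 0.0226, 0, 0.262, 0],
    [0.0046, 0, 0.0283, 0, 0.327, 0],
    [0.0066, 0, 0.0338, 0, 0.393, 0],
    [0.0091, 0, 0.0392, 0, 0.458, 0],
    [0.0118, 0, 0.0444, 0, 0.524, 0],
    [0.015, 0, 0.0494, 0, 0.589, 0],
    [0.0183, 0, 0.0542, 0, 0.654, 0],
    [0.022, 0, 0.0587, 0, 0.72, 0],
    [0.022, 0, 0.0587, 0, 0.72, 0]
  ]
}}

```text
t: 12.55
tcp_pos: [0.5182, 0.0655, 0.2041]
tool_rot: [0.59, -0.39, 0.389, -0.59]
force: [-0.1, -0.2, 1.1]
finger_gap: 0.259
```

```bash
python3 - <<'E'
from h import *
import cv2
cv2.imwrite("pics/s7.png",cv2.resize(snapshot("scene")[70:230,150:350,::-1],None,fx=3.5,fy=3.5))
s=go([.4695,-.0466,.205],np.radians(109.2-90));print(s["t"],s["q"][5])
R=Ro.from_quat(s["tool_rot"]);p0=s["tcp_pos"];print(R.inv().apply(s["force"]), p0-[.5545,-.017,0])
v=(p0-[.5545,-.017,0]);print("lever",199.2-np.degrees(np.arctan2(v[1],v[0])))
E
```

```text
tcp [0.5182 0.0655 0.2041] d tool [ 0.0839 -0.0009 -0.0889] force [-1.08  0.12 -0.45] gap 0.261
turns [[ 3.0000e-04  6.8900e-02 -3.0000e-04]
 [-5.0000e-04 -3.0726e+00 -4.0000e-04]]
12.6 -0.49256127068658195
[-0.53457372  0.45047866 -0.94124189] [-0.03625112  0.08254616  0.20407167]
lever 85.49075377704942
```

View pics/s7.png

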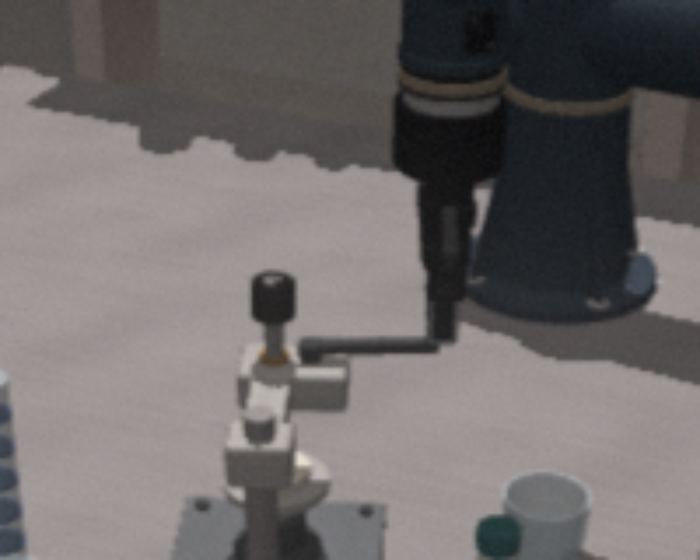

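Call:
{"name": "play_rows", "arguments": {
  "deltas": [
    [0.0001, 0, 0.003, 0, 0.03, 0],
    [0.0002, 0, 0.006, 0, 0.06, 0],
    [0.0003, 0, 0.0085, 0, 0.07, 0],
    [0.0003, 0, 0.0085, 0, 0.07, 0]
  ]
}}

```text
t: 13.0
tcp_pos: [0.5263, 0.0688, 0.204]
tool_rot: [-0.576, 0.41, -0.41, 0.576]
force: [-1.0, 0.9, -0.0]
finger_gap: 0.255
```

```bash
python3 - <<'E'
from h import *
s=sense()
R=Ro.from_quat(s["tool_rot"]);p0=s["tcp_pos"];print(p0,R.inv().apply(s["force"]))
v=(p0-[.5545,-.017,0]);print("lever",199.2-np.degrees(np.arctan2(v[1],v[0])),s["t"])
E
```

```text
[0.52629082 0.06881927 0.20400626] [-1.18015652  0.0177764  -0.65514429]
lever 91.00407222092457 13.0
```

Call:
{"name": "play_rows", "arguments": {
  "deltas": [
    [0, 0, 0.0015, 0, 0, 0],
    [0, 0, 0.003, 0, 0, 0],
    [0, 0, 0.003, 0, 0, 0]
  ]
}}

```text
t: 13.3
tcp_pos: [0.5273, 0.0694, 0.2038]
tool_rot: [0.577, -0.411, 0.409, -0.575]
force: [-6.7, -2.4, 2.0]
finger_gap: 0.256
```

```bash
python3 - <<'E'
from h import *
s=sense()
R=Ro.from_quat(s["tool_rot"]);p0=s["tcp_pos"];print(p0,R.inv().apply(s["force"]))
v=(p0-[.5545,-.017,0]);print("lever",199.2-np.degrees(np.arctan2(v[1],v[0])),s["t"])
E
```

```text
[0.527263   0.06940373 0.20378301] [ 0.03495007 -1.946797   -7.1612009 ]
lever 91.70361169183862 13.3
```

Call:
{"name": "play_rows", "arguments": {
  "deltas": [
    [0, 0, 0.001, 0, 0, 0],
    [0, 0, 0.002, 0, 0, 0],
    [0, 0, 0.002, 0, 0, 0]
  ]
}}

```text
t: 13.6
tcp_pos: [0.5273, 0.0695, 0.2036]
tool_rot: [0.578, -0.412, 0.408, -0.574]
force: [-9.3, -3.6, 4.9]
finger_gap: 0.262
```

Call:
{"name": "play_rows", "arguments": {
  "deltas": [
    [0, 0, 0.0015, 0, 0, 0],
    [0, 0, 0.003, 0, 0, 0],
    [0, 0, 0.003, 0, 0, 0]
  ]
}}

```text
t: 13.9
tcp_pos: [0.5273, 0.0697, 0.2034]
tool_rot: [0.58, -0.414, 0.406, -0.572]
force: [-14.6, -6.2, 9.3]
finger_gap: 0.256
```

The force rose to about 16 N with no motion, so the lever is at its end stop. I'll relax, open and lift off.

Call:
{"name": "play_rows", "arguments": {
  "deltas": [
    [0, 0, -0.004, 0, 0, 0],
    [0, 0, -0.008, 0, 0, 0],
    [0, 0, -0.0095, 0, 0, 0],
    [0, 0, -0.0095, 0, 0, 0]
  ]
}}

```text
t: 14.3
tcp_pos: [0.5261, 0.068, 0.2044]
tool_rot: [-0.575, 0.41, -0.411, 0.576]
force: [-0.4, -0.2, -0.0]
finger_gap: 0.259
```

Call:
{"name": "play_rows", "arguments": {
  "deltas": [
    [0, 0, 0, 0, 0, 0],
    [0, 0, 0, 0, 0, 0],
    [0, 0, 0, 0, 0, 0],
    [0, -0.03, 0, 0, 0, 0],
    [0, -0.07, 0, 0, 0, 0],
    [0, -0.11, 0, 0, 0, 0],
    [0, -0.15, 0, 0, 0, 0],
    [0, -0.15, 0, 0, 0, 0]
  ],
  "gripper": 0.04
}}

```text
t: 15.1
tcp_pos: [0.5286, 0.068, 0.3604]
tool_rot: [-0.573, 0.406, -0.415, 0.578]
force: [0.7, 0.2, 0.7]
finger_gap: 0.469
```

```bash
python3 - <<'E'
from h import *
import cv2
a=snapshot("scene")[:,:,::-1];b=snapshot("top")[:,:,::-1]
cv2.imwrite("pics/s8.png",cv2.resize(a[100:260,130:330],None,fx=3.5,fy=3.5))
cv2.imwrite("pics/t8.png",cv2.resize(b[140:290,190:410],None,fx=3.5,fy=3.5))
s=go([.5,.2,.35]);print(s["t"])
E
```

```text
tcp [0.5253 0.0682 0.3549] d tool [-0.1329  0.0049  0.0191] force [-0.53 -0.39 -0.1 ] gap 0.465
15.2
```

View pics/s8.png

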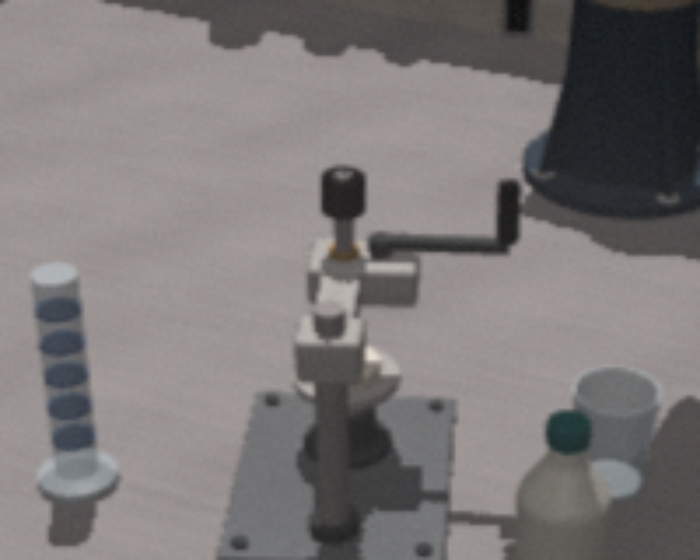

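View pics/t8.png

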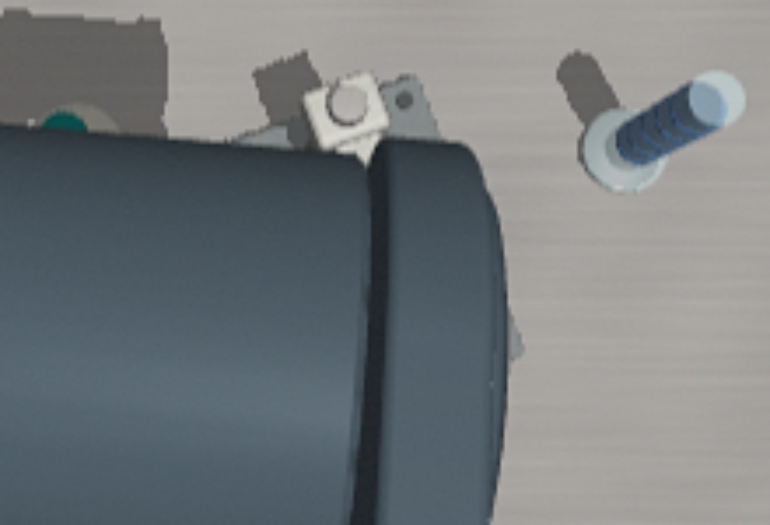

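```bash
python3 - <<'E'
from h import *
for d in (75,80,85,90):
    a=np.radians(199.2-d);print(d,proj("scene",[.5545+.09*np.cos(a),-.017+.09*np.sin(a),.242]))
print(onz("scene",275.1,152,.242))
import cv2
A=cv2.imread("pics/scene0.png");B=snapshot("scene")[:,:,::-1]
for n,(x0,x1,y0,y1) in dict(cyl=(135,168,170,245),bottle=(270,310,215,280)).items():
    print(n,[(dx,dy) for dx,dy in [cv2.phaseCorrelate(np.float32(A[y0:y1,x0:x1].mean(2)),np.float32(B[y0:y1,x0:x1].mean(2)))[0]]])
for n,(x0,x1,y0,y1) in dict(knob=(215,240,130,170)).items():
    g=(B.max(2)<45)[y0:y1,x0:x1];S3=cv2.imread("pics/s3.png");S3=cv2.resize(S3,(200,160),interpolation=cv2.INTER_AREA)
    h=(S3.max(2)<45)[y0-110:y1-110,x0-150:x1-150];print([np.mean(np.nonzero(k),1) for k in(g,h)])
E
```

```text
75 (np.float64(275.88695857751424), np.float64(147.5081412887431))
80 (np.float64(276.4920683708731), np.float64(148.92440424185307))
85 (np.float64(276.8269244071794), np.float64(150.36651865044288))
90 (np.float64(276.8844667529655), np.float64(151.82402678862093))
[0.52758969 0.06437269 0.242     ]
cyl [(-0.11270752664738737, 0.5595392534175829)]
bottle [(-0.3571504480230985, -0.12699221576813358)]
[array([25.88181818, 12.9       ]), array([26.17708333, 12.54166667])]
```

```bash
python3 -c "
from station import *
print(sign_off())"
```

```text
the job is handed in; nothing more can be done
None
```

The foot is on the disc, the clamp lever is at its end stop, and the job was handed in at about 15 s of the 56 s allowed. No verdict is reported.

- **Lowering the rod:** I pushed the knob down with shut fingers and met the disc with the knob top at about z = 0.246 m. I pressed until the wrist force read 7.2 N, which I estimate puts about 5 N on the disc after rod friction and weight.
- **Clamping:** I closed the fingers loosely around the grip post and swung the lever about 90°. At the end it took about 16 N with no further motion, which I read as the end stop. I then relaxed, opened the fingers and lifted clear.

**Last checks:**
- The lever post appears in the scene view where a roughly 90° swing should put it, to within about 2 pixels.
- The knob is within 0.3 pixel of where it was when I released it.
- The cylinder and bottle show shifts under 0.6 pixel. I only looked at the beaker by eye, and it appeared in place.
- The final top view was mostly blocked by the arm.
- I could not measure the force on the disc directly after clamping. That the contact held is inferred from the knob not moving.

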